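# Park the transit pin, drop the bean-board cover on its hidden pin, hold it down

### The arm

A 6-joint arm with a two-finger parallel gripper is mounted at the origin on the work surface. World frame = base frame: x ahead of the robot, y to its left, z up, the work surface at z = 0. Lengths are in m, angles in degrees, forces in N, time in s.
With the tool pointing down it reaches from about 0.4 to 0.825 m from the base axis. Payload 7 kg.
Tool frame: the origin (TCP) lies on the centre line of the jaws, within the pads' length; the fingertips stand 19 mm ahead of it and the grasp point (between the pads) is the TCP (r.tip_extent is the distance from the TCP to the fingertips, in m); z points along the fingers, y is the line along which they close (so a half turn about z gives the same grasp; the last joint's range is limited). The gripper opens to 88 mm and grips with 3 to 60 N. Pads are 19 mm wide; open, the fingers measure 130 mm over their backs; the gripper's body (78 mm by 193 mm) begins 47 mm behind the grasp point.
Start: joints at [86.809, 20.546, 0.682, 0, -70.136, -16.507], TCP at [0.228, 0.635, 0.214] pointing down, gripper open.
Joint ranges: [-176.03, 176.03], [-82.01, 121.73], [-58.28, 71.71], [-173.87, 95.51], [-174.79, -0.11], [-173.66, 173.66]. Speed limits (degrees/s): [136.94, 136.94, 172.46, 180, 180, 180].

### API

Orientations are given as [roll, pitch, yaw] about the fixed x, y, z axes, in that order (R = Rz(yaw) Ry(pitch) Rx(roll)).
In Python, from plant import r gives the robot as it stands. The module is installed in compiled form; this text tells all that it offers.
- The arm moves only by the tool jog_arm, never from a script. Its argument "deltas" is a list that holds one entry, the list of rows, each a list of 5 numbers: the opening, from -1 (shut) to 1 (fully open), then the shift along the world's x, y, z in cm, then the turn about the world's z in rad. In form: [[[claw, dx, dy, dz, turn], ...]]. A call has 1 to 8 rows; each row shifts and turns the commanded pose from where the row before left it; what a row does not reach is not made up. A row lasts 1/8 s, in which the tool goes at most 62.5 mm and 10.7 degrees, less where a joint would pass 70% of its speed; a pose out of reach is approached as far as the arm can. A call with a gripper value outside its range is refused whole. The fingers move at their own pace and stop on an object; "force" is the grip in N (left out, the last holds). Time passes only in rows, so rows that do not move let the fingers close. It gives the time, the measured TCP pose, the force, the opening and the grip force at its end, in the units of the state.
- r.get_state(): the state, without advancing time (a new reading comes with each control period).
- r.capture(name): name is "scene" or "side" or "wrist"; returns the picture (400x640x3 uint8, blue, green, red); there is no depth.
- r.camera_info(name): a dict with "fx", "fy", "cx", "cy" (pixels), "view" (4x4, takes a point from world to camera coordinates). Camera axes: x right, y up, looking along -z (the intrinsics and any distortion apply to the point x, -y, -z); pixel columns grow to the right and rows downward; lengths in m; the calibration is good to about 2 mm. The wrist camera is an equidistant fisheye: a pixel r from the principal point sees the ray r / f radians off the axis. A picture is of the moment at which its call begins: read the wrist's pose just before it. camera_info takes no time and is no camera call; for the wrist camera it gives the pose at the moment of the call.
- r.close_job(): hands the job in; it is judged then, once.
The state is a dict: "time_s": time; "joints": joint angles; "qd": joint speeds; "joint_torque": joint torques, N m; "tcp_pos": TCP position; "eef_rot": TCP orientation; "contact_force": force on the tool from outside, world axes, zero at the start; "moment": the same for the moment, N m; "gripper_width": finger opening in m; "gripper_force": force on a finger pad.
Only numpy, scipy, OpenCV 4.12 (cv2) and the standard library are available. Lean on these libraries where they do the work, as an engineer would, in place of code of your own. Each camera call takes 0.05 s, during which the arm holds its last target. There are 200 camera calls.

### The job

Get the loaded bean board ready for cutting: draw the transit pin out of the board and park it hanging in the notch of the small bracket, letting go of it. Then lay the hold-down cover between the board's two rails, slide it along until it drops over the locating pin hidden under it, and press it fully home against the springs; finish while still holding the cover pressed down. Leave the other things on the bench where they are.

Things in the scene. Friction and masses are not known exactly. Their poses are not given: they have to be found in the camera images.
- board: Aluminium bean board fixed to the bench, 140 (x) x 270 (y) x 52 mm; origin at the centre of its underside, z up. Two rails along y, 220 mm long, inner faces at x = +-56 mm, tops at z = 52 mm. Between them the grey bean bed, 230 mm long, top at z = 34 mm when up, in two halves with a 25 mm wide slot along x = 0; in the slot a ridge, top at z = 24 mm.
- pinline (a point): Point in the board's slot, 40 mm above the bench, axes as the board's, 15 mm from its centre towards -y: the middle of the locating pin's range. That steel stub, 10 mm wide, top 40 mm above the bench, stands upright up to 20 mm either way along y from here. Its place is not reported: feel for it by sliding the cover along y, or see it before it is covered.
- bed (a joint): Sprung bean bed of the board: travel in m, 0 = up, 0.008 = fully down (bed top 26 mm above the bench). Springs push up with 7 N at the top and 12 N fully down; the cover's own weight does not push it down.
- cover: Loose aluminium hold-down cover, about 0.45 kg, plate 108 (x) x 150 (y) x 22 mm, flat on the bench, handle up; origin at the centre of its underside. Fits between the rails with 2 mm to spare each side, its y along the board's y, either way round. Underside above the bench: 40 mm riding on the locating pin, about 34 dropped over it onto the bed, 26 pressed home.
- handle (a point): Middle of the cover's black bridge handle, 46 mm above its underside: bar 60 mm long along x, 14 mm thick along y, 34 to 58 mm above the underside, open below; pinch it across y.
- hole (a point): Mouth of the blind hole in the middle of the cover's underside (the cover's origin): 14 mm along the cover's y, 18 mm along x, 17 mm deep, square edged. It drops over the locating pin. The cover cannot go on while the transit pin is in the board.
- transitpin: Loose steel transit pin standing upright in a 10 mm bore in the board's ridge, at x = 0, y = +32 mm of the board; 80 g; origin at the centre of its foot, z up. Stem 8 mm thick up to z = 21 mm, collar 22 mm wide from z = 21 to 25 mm, round head 16 mm thick from z = 25 to 65 mm. In the board its foot is 3 mm above the bench.
- notch (a point): Seat of the notch in the small aluminium bracket (block 40 x 40 mm, 45 mm high, on a 70 x 70 mm foot, fixed to the bench): a point level with the block's top. The notch is a slot 12 mm wide in y, open above, from 20 mm at -x (open end) to 12 mm at +x (closed end), 40 mm deep. The pin hangs in it upright by its collar, stem in the slot, foot 21 mm below this point.
- jar: Bystander: glass jar with white cap, 64 mm wide, 90 mm high; origin under its centre.
- dish: Bystander: low glass dish, 84 mm wide, 16 mm high; origin under its centre.
- weight: Bystander: brass balance weight, 32 mm wide, 48 mm high; origin under its centre.
- brush: Bystander: bench brush lying flat, 150 mm long along its x.
- bowl: Bystander: white bowl, 100 mm wide, 40 mm high; origin under its centre.
- washbottle: Bystander: white bottle, 60 mm wide, 150 mm high; origin under its centre.
- punch: Bystander: grey plastic case, 30 x 90 x 25 mm; origin under its centre.
Mind the look-alikes: they are no part of the job. Leave any blue or yellow look-alike of the part that bears notch alone. Leave any green or red look-alike of the cover alone.

How it is judged (in metres and radians):
On the way, in this order (a step that is already met when the one before it is completed fails the run):
1. the transit pin hangs in the bracket's notch, let go (x of transitpin in the frame of notch between -0.013 and 0.013 m and y of transitpin in the frame of notch between -0.006 and 0.006 m and z of transitpin in the frame of notch between -0.025 and -0.017 m and angle between transitpin's own z axis and vertical below 0.2 rad and contact force between the fingers and transitpin below 0.1 N), for 0.2 s.
2. the cover has dropped over the locating pin, between the rails (x of cover in the frame of board between -0.006 and 0.006 m and y of cover in the frame of board between -0.045 and 0.015 m and angle between cover's own z axis and vertical below 0.04 rad and angle between the y axis of cover and the y axis of board, either way round below 0.08 rad and z of cover in the frame of board below 0.0365 m), for 0.1 s.
At the end, for the whole second after the job is handed in: Cover held (fingers over 3 N) and home: underside under 29 mm above the board's foot, bed over 5.5 mm down, level within 0.04 rad, along the board within 0.08 rad, centred within 6 mm; pin hanging in the notch: 13 mm along, 6 mm across, 4 mm in height, 0.2 rad upright (x of transitpin in the frame of notch between -0.013 and 0.013 m and y of transitpin in the frame of notch between -0.006 and 0.006 m and z of transitpin in the frame of notch between -0.025 and -0.017 m and angle between transitpin's own z axis and vertical below 0.2 rad and x of cover in the frame of board between -0.006 and 0.006 m and y of cover in the frame of board between -0.045 and 0.015 m and angle between cover's own z axis and vertical below 0.04 rad and angle between the y axis of cover and the y axis of board, either way round below 0.08 rad and z of cover in the frame of board below 0.029 m and value of joint bed above 0.0055 m and contact force between the fingers and cover above 3 N); the arm keeps its last pose, push and grip.
It fails at once if a bystander is moved by more than 30 mm (distance of any of jar, dish, weight, brush, bowl, washbottle, punch from where it was at the start of the episode above 0.03 m).
It also fails if it takes over 72 s, if anything falls off the work surface, if the arm or the gripper's body presses on something with over 40 N, if the wrist force passes 120 N, or if a joint passes its speed limit or range.

## Working session

There is one attempt and no reset: what is moved stays moved. The work goes in short steps, Python scripts to look and compute and a tool call to move; the robot and the scene stay as the last step left them, time stands still between calls to the robot, and variables do not carry over. Pictures are saved under pics/ and viewed, at most 10 in all, crops included, and the job is handed in when it is done.

Besides the shell and the picture viewer there is one more tool, called after "Request:" as a command line: name --argument value ..., lists and objects as JSON in quotes. jog_arm: Moves the arm, as the interface text tells. Its arguments: {"type":"object","properties":{"deltas":{"type":"array"},"force":{"type":"number"}},"required":["deltas"]}

```bash
mkdir -p pics; cat > h.py <<'E'
import numpy as np, cv2
from plant import r
def ray(info,px):
    V=np.array(info["view"]);R=V[:3,:3];c=-R.T@V[:3,3]
    x=(px[0]-info["cx"])/info["fx"];y=(px[1]-info["cy"])/info["fy"]
    return c,x,y,R
def cast(info,px,z=None,fish=False):
    c,x,y,R=ray(info,px)
    if fish:
        t=np.hypot(x,y); s=np.sin(t)/t if t>1e-9 else 1
        d=np.array([x*s,-y*s,-np.cos(t)])
    else: d=np.array([x,-y,-1.0])
    d=R.T@d; d/=np.linalg.norm(d)
    if z is None: return c,d
    return c+d*(z-c[2])/d[2]
def tri(a,b):
    (c1,d1),(c2,d2)=a,b
    A=np.stack([d1,-d2],1);s=np.linalg.lstsq(A,c2-c1,rcond=None)[0]
    p,q=c1+s[0]*d1,c2+s[1]*d2
    return (p+q)/2,np.linalg.norm(p-q)
def proj(info,P,fish=False):
    V=np.array(info["view"]);p=V[:3,:3]@P+V[:3,3];p=np.array([p[0],-p[1],-p[2]])
    if fish:
        h=np.hypot(p[0],p[1]);t=np.arctan2(h,p[2]);u=p[:2]/h*t
    else:u=p[:2]/p[2]
    return u[0]*info["fx"]+info["cx"],u[1]*info["fy"]+info["cy"]
E
python3 - <<'E'
from h import *
import pickle
ims={}
for n in("scene","side","wrist"):
    i=r.camera_info(n);im=r.capture(n);cv2.imwrite(f"pics/{n}0.png",im)
    pickle.dump(i,open(f"{n}0.pkl","wb"))
    V=np.array(i["view"]);print(n,{k:i[k] for k in i if k!="view"},(-V[:3,:3].T@V[:3,3]).round(3),(-V[2,:3]).round(2))
print(r.get_state())
E
```

```text
scene {'fx': 386.3603951354413, 'fy': 386.3603951354413, 'cx': 323.5285864706265, 'cy': 195.5646517783446} [ 1.032 -0.646  0.649] [-0.45  0.69 -0.57]
side {'fx': 511.16556360731914, 'fy': 511.16556360731914, 'cx': 322.2132120389082, 'cy': 203.52262737349326} [-0.211 -0.705  1.313] [ 0.45  0.48 -0.75]
wrist {'fx': 309.70691628693146, 'fy': 309.70691628693146, 'cx': 318.47786938275385, 'cy': 202.32169707263503} [0.299 0.61  0.384] [-0.27  0.1  -0.96]
{'time_s': 0.15, 'joints': array([ 8.68075789e+01,  2.05827625e+01,  6.48290070e-01, -1.56581335e-02,
       -7.01333735e+01, -1.65084233e+01]), 'qd': array([-0.02540499, -0.02388524,  0.30362839,  0.08310698, -0.02944677,
       -0.08302773]), 'joint_torque': array([-6.09087638e-04, -5.83273351e+01,  2.93292475e+01,  7.00128168e+00,
        8.81514803e-03, -1.13905794e-04]), 'tcp_pos': array([0.22742445, 0.63516176, 0.21374488]), 'eef_rot': array([ 1.79930767e+02, -5.16586517e-03, -1.97061711e+01]), 'contact_force': array([ 0.38425555, -0.47935411, -0.00675422]), 'moment': array([-0.01409265,  0.03573236,  0.00875899]), 'gripper_force': 0.0, 'gripper_width': 0.08755308710682996}
```

View pics/scene0.png

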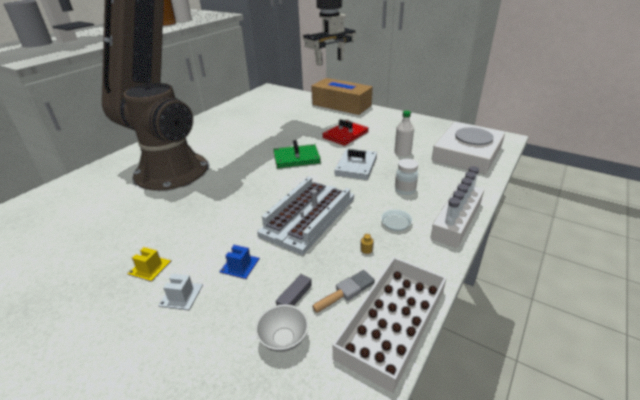

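View pics/side0.png

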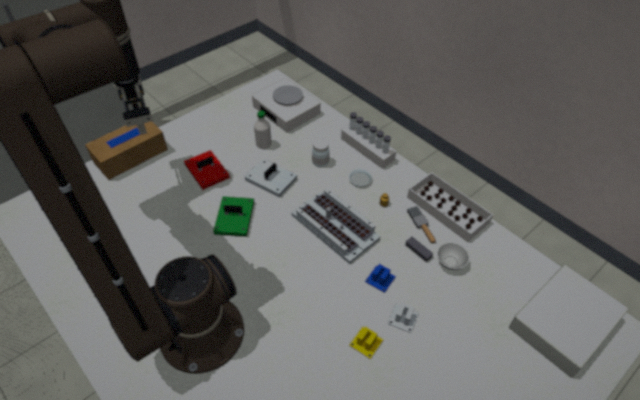

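The scene and side views show these look-alikes:
- **Brackets:** yellow scene (149,263), blue (239,261), bare aluminium (179,293) / side (404,318). The aluminium one fits, because blue and yellow are excluded.
- **Covers:** green (297,155), red (345,132), aluminium (356,162) / side (271,177). The aluminium one fits.

The board is at scene (308,213) and side (336,224). I'll confirm these in one enlarged crop with rough ray casts.

```bash
python3 - <<'E'
from h import *
import pickle
S=pickle.load(open("scene0.pkl","rb"));D=pickle.load(open("side0.pkl","rb"))
a=cv2.imread("pics/scene0.png");b=cv2.imread("pics/side0.png")
def c(im,x,y,w,h): return cv2.resize(im[y:y+h,x:x+w],(400,300),interpolation=cv2.INTER_CUBIC)
m=np.vstack([np.hstack([c(a,250,135,140,105+15)[:300],c(b,285,185,100,75)]),np.hstack([c(a,145,255,80,60),c(b,235,145,80,60)])])
cv2.imwrite("pics/crop1.png",m)
for n,s,d in[("pinhead",(315,190),(329,206)),("bracket top",(180,282),(406,312)),("cover handle",(357,154),(271,170)),("board",(305,215),(336,224)),("jar",(407,163),(320,148)),]:
    print(n,tri(cast(S,s),cast(D,d)))
E
```

```text
pinhead (array([0.5376478 , 0.06139324, 0.07164555]), np.float64(0.003719932801350389))
bracket top (array([ 0.45634264, -0.34261973,  0.03764405]), np.float64(0.008542139939257067))
cover handle (array([0.51614495, 0.33608138, 0.04423215]), np.float64(0.0005990040199822876))
board (array([0.53340845, 0.01949732, 0.01660908]), np.float64(0.01098656121162767))
jar (array([0.6996694 , 0.28623305, 0.08150341]), np.float64(0.015177427138352895))
```

View pics/crop1.png

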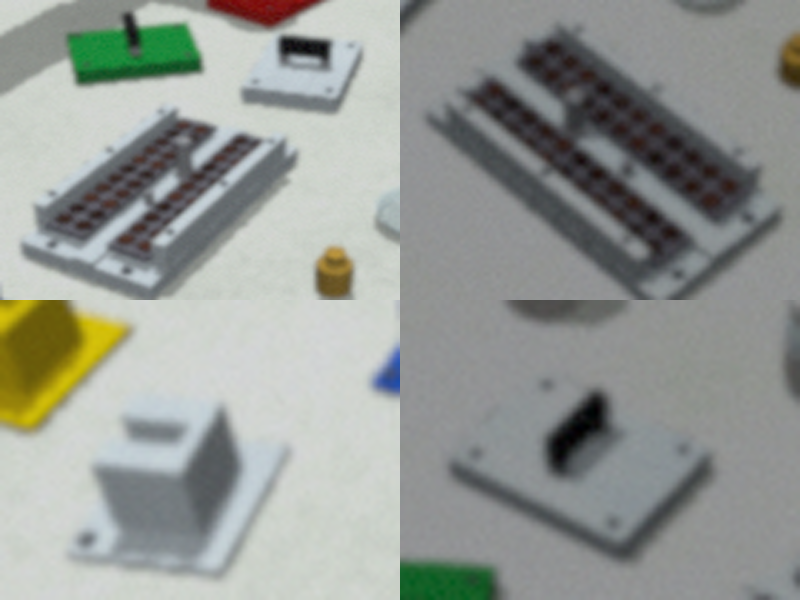

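Confirmed in the crop: the bare aluminium bracket and bare aluminium cover are the parts to use. The transit pin stands in the slot at about scene (314,190), and the locating stub at about scene (302,212) / side (342,227). Next I'll move towards the cover and take close wrist views on the way.

Request:
jog_arm --deltas '[[[1, 3.6, -4.2, 0, 0], [1, 3.6, -4.2, 0, 0], [1, 3.6, -4.2, 0, 0], [1, 3.6, -4.2, 0, 0], [1, 3.6, -4.2, 0, 0], [1, 3.6, -4.2, 0, 0], [1, 3.6, -4.2, 0, 0], [1, 0, 0, 0, 0]]]' --force 20

```text
time_s: 1.15
tcp_pos: [0.4812, 0.3385, 0.2142]
eef_rot: [180.0, 0.0, -19.9]
contact_force: [-0.6, 0.5, -0.2]
gripper_width: 0.0878
gripper_force: 0.0
```

```bash
cat > snap.py <<'E'
from h import *
import pickle,sys
i=r.camera_info("wrist");s=r.get_state();im=r.capture("wrist");n=sys.argv[1]
cv2.imwrite(f"pics/{n}.png",im);pickle.dump(i,open(n+".pkl","wb"))
V=np.array(i["view"]);print(n,s["time_s"],s["tcp_pos"].round(4),s["eef_rot"].round(2),(-V[:3,:3].T@V[:3,3]).round(3))
E
python3 snap.py w1
```

```text
w1 1.15 [0.4812 0.3385 0.2142] [ 1.7995e+02  1.0000e-02 -1.9950e+01] [0.553 0.313 0.385]
```

Request:
jog_arm --deltas '[[[1, 1, -5, 0, 0], [1, 1, -5, 0, 0], [1, 1, -5, 0, 0], [1, 1, -5, 0, 0], [1, 1, -5, 0, 0], [1, 1, -5, 0, 0], [1, 0, 0, 0, 0], [1, 0, 0, 0, 0]]]'

```text
time_s: 2.2
tcp_pos: [0.5394, 0.0422, 0.2144]
eef_rot: [-180.0, 0.0, -19.7]
contact_force: [0.4, 1.0, 0.0]
gripper_width: 0.0875
gripper_force: 0.0
```

```bash
python3 snap.py w2; python3 -c "
import cv2,numpy as np
a=cv2.imread('pics/w1.png');b=cv2.imread('pics/w2.png')
m=np.hstack([cv2.resize(x[:, 0:640],(480,300)) for x in(a,b)]);cv2.imwrite('pics/m.png',np.vstack([cv2.resize(a,(480,300)),cv2.resize(b,(480,300))]))"
```

```text
w2 2.2 [0.5394 0.0422 0.2144] [-1.7999e+02  1.0000e-02 -1.9690e+01] [0.611 0.017 0.385]
```

View pics/m.png

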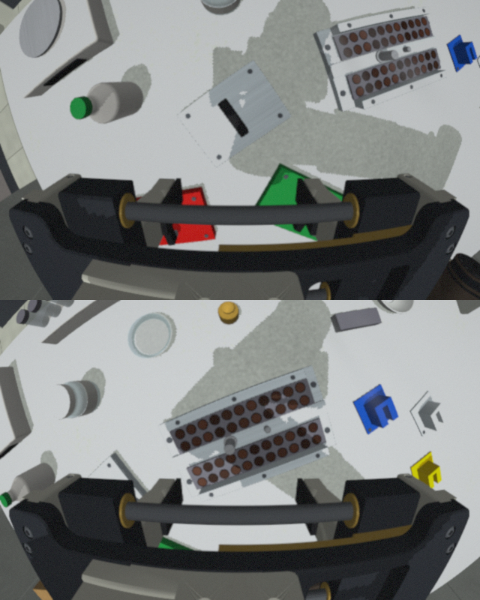

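In the two wrist views (shown at 3/4 scale), w1 has the cover with its black handle at (233,117) and the board at the upper right. In w2 the board is at (245,430), the pin head at (230,443), and the aluminium bracket at (428,410). Next I'll measure the bean grid and the handle, and enlarge the pin and bracket.

```bash
cat > meas.py <<'E'
from h import *
import pickle
def fit(n,roi,maskf,z,amin=15):
    im=cv2.imread(f"pics/{n}.png");i=pickle.load(open(n+".pkl","rb"))
    x,y,w,h=roi;m=np.zeros(im.shape[:2],np.uint8);m[y:y+h,x:x+w]=maskf(im.astype(int))[y:y+h,x:x+w]*255
    k,l,st,ce=cv2.connectedComponentsWithStats(m)
    good=[j for j in range(1,k) if st[j,4]>=amin]
    return i,l,good,st,ce
brown=lambda im:((im[...,2]-im[...,0]>12)&(im[...,2]<140))
for n,roi in[("w2",(200,80,245,200)),("w1",(420,0,180,160))]:
    i,l,g,st,ce=fit(n,roi,brown,.034,10)
    P=np.array([cast(i,ce[j],.03,True)[:2] for j in g])
    (c,s,a)=cv2.minAreaRect(P.astype(np.float32)*1000)
    u=np.linalg.svd(P-P.mean(0))[2][0]
    print(n,"beans",len(g),"rect",np.round(c,1),np.round(s,1),round(a,2),"pca",np.degrees(np.arctan2(u[1],u[0])).round(2),P.mean(0).round(4))
dark=lambda im:(im.max(-1)<60)
i,l,g,st,ce=fit("w1",(270,110,80,90),dark,.058,40)
for j in g:
    P=np.array([cast(i,p[::-1],.058,True)[:2] for p in np.argwhere(l==j)],np.float32)*1000
    print("handle",ce[j],st[j,4],cv2.minAreaRect(P))
a=cv2.imread("pics/w2.png");b=cv2.imread("pics/w1.png")
c=lambda im,x,y,w,h: cv2.resize(im[y:y+h,x:x+w],(400,300),interpolation=cv2.INTER_CUBIC)
cv2.imwrite("pics/crop2.png",np.vstack([np.hstack([c(a,240,140,160,120),c(b,450,20,120,90)]),np.hstack([c(a,520,110,100,75),c(b,230,70,180,135)])]))
E
python3 meas.py
```

```text
w2 beans 44 rect [529.8  28.8] [ 88.9 202.6] 1.71 pca 91.68 [0.5298 0.0289]
w1 beans 35 rect [530.4  24.8] [ 89.6 203.1] 1.56 pca 91.7 [0.5339 0.0163]
handle [311.06748466 156.53834356] 652 ((510.74468994140625, 335.92230224609375), (57.545562744140625, 13.342756271362305), 14.635383605957031)
```

View pics/crop2.png

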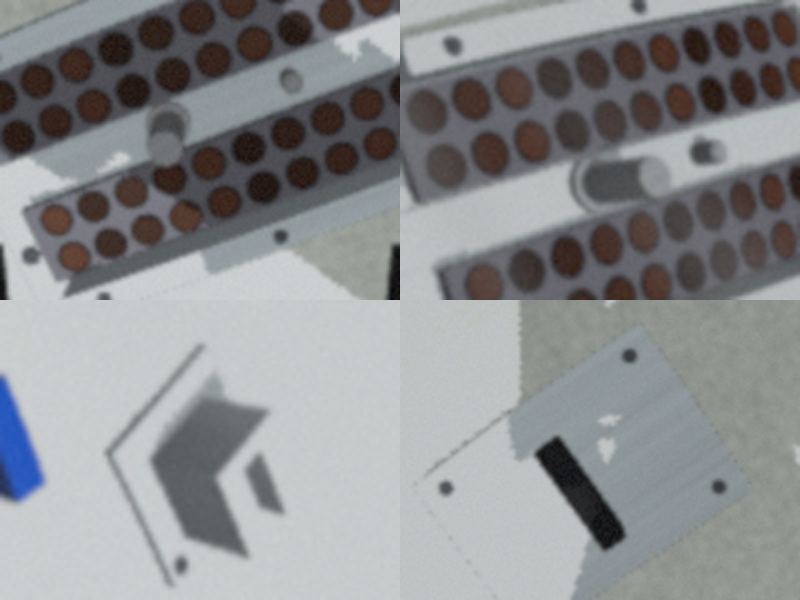

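In crop2 the pin head top is at w2 (306,199) / w1 (526.5,73) and the locating stub top at w2 (357,173) / w1 (544.5,65). The bracket's foot corner and its slotted block are visible, and the cover handle is isolated. The crop supports the earlier choice of cover and bracket.

```bash
python3 - <<'E'
from h import *
import pickle
L=lambda n:pickle.load(open(n+".pkl","rb"))
A,B,S,D=L("w1"),L("w2"),L("scene0"),L("side0")
B0=np.array([.5298,.0288]);t=np.radians(1.7);R=np.array([[np.cos(t),np.sin(t)],[-np.sin(t),np.cos(t)]])
for n,a,b in[("head",(526.5,73.4),(306,199.2)),("stub",(544.5,65),(356.8,172.8))]:
    p,e=tri(cast(A,a,fish=True),cast(B,b,fish=True));print(n,p.round(4),e.round(4),"board",(R@(p[:2]-B0)).round(4))
for z,px in [(.068,(306,199.2)),(.04,(356.8,172.8))]: p=cast(B,px,z,True);print(p.round(4),(R@(p[:2]-B0)).round(4))
# handle height: scene/side
hs=[]
for n,info,roi in(("scene0",S,(340,145,35,25)),("side0",D,(255,155,35,30))):
    im=cv2.imread(f"pics/{n}.png");x,y,w,h=roi;m=np.zeros(im.shape[:2],np.uint8);m[y:y+h,x:x+w]=(im.max(-1)<70)[y:y+h,x:x+w]
    q=np.argwhere(m);hs.append(cast(info,q.mean(0)[::-1]));print(n,len(q),q.mean(0)[::-1])
print("handle",tri(*hs))
h1=cast(A,(311.07,156.54),fish=True)
for q in hs: print(tri(h1,q))
for px in [(520+c[0]/4,110+(c[1]-300)/4) for c in[(108,453),(205,345),(170,585)]]: print("brk foot",cast(B,px,.005,True).round(4))
E
```

```text
head [0.529  0.0602 0.0671] 0.0007 board [0.0001 0.0314]
stub [ 0.5316 -0.0015  0.0369] 0.0001 board [ 0.0009 -0.0303]
[0.5296 0.0601 0.068 ] [0.0007 0.0313]
[ 0.5322 -0.0013  0.04  ] [ 0.0015 -0.0302]
scene0 100 [356.16 153.52]
side0 89 [270.         170.93258427]
handle (array([0.5119363 , 0.3367133 , 0.04353294]), np.float64(0.0016548031197988662))
(array([0.51052802, 0.33766391, 0.04361683]), np.float64(0.0026021064598031047))
(array([0.51027645, 0.3362765 , 0.0440066 ]), np.float64(0.0023845499046172103))
brk foot [ 0.468  -0.2963  0.005 ]
brk foot [ 0.4952 -0.3606  0.005 ]
brk foot [ 0.4057 -0.323   0.005 ]
```

All the checks agree: the pin is at board y = +31 mm with its head top at 67 mm, the stub is at board y ≈ −30 mm, and the handle is at about 44 mm. Moving to grasp the pin.

Request:
jog_arm --deltas '[[[0, -0.5, 0.9, -3, 0.125], [0, -0.5, 0.9, -3, 0.125], [0, 0, 0, -3, 0.125], [0, 0, 0, -2, 0], [0, 0, 0, -1.6, 0], [0, 0, 0, -1.5, 0], [0, 0, 0, -1.5, 0], [0, 0, 0, 0, 0]]]' --force 20

```text
time_s: 3.25
tcp_pos: [0.5288, 0.0592, 0.0573]
eef_rot: [180.0, 0.1, 1.8]
contact_force: [-0.1, 0.4, 0.9]
gripper_width: 0.044
gripper_force: 0.0
```

Request:
jog_arm --deltas '[[[-1, 0, 0, 0, 0], [-1, 0, 0, 0, 0], [-1, 0, 0, 0, 0], [-1, 0, 0, 0, 0]]]'

```text
time_s: 3.75
tcp_pos: [0.5297, 0.0595, 0.0588]
eef_rot: [-180.0, -0.0, 1.8]
contact_force: [0.0, 0.6, -0.3]
gripper_width: 0.0093
gripper_force: 0.0
```

The jaws passed below the 16 mm head width without any force, so something is off. I'll look.

```bash
python3 snap.py w3; python3 - <<'E'
from h import *
print(r.get_state()["gripper_width"],r.get_state()["gripper_force"])
a=r.capture("side");b=cv2.imread("pics/w3.png");c=r.capture("scene")
f=lambda im,x,y,w,h: cv2.resize(im[y:y+h,x:x+w],(400,300),interpolation=cv2.INTER_CUBIC)
cv2.imwrite("pics/crop3.png",np.vstack([np.hstack([f(a,285,160,100,75),f(c,260,140,100,75)]),np.hstack([f(b,200,130,240,180),f(b,0,0,640,400)])]))
E
```

```text
w3 3.75 [0.5297 0.0595 0.0588] [-1.7999e+02 -3.0000e-02  1.7900e+00] [0.606 0.063 0.229]
0.005299840014444007 0.0
```

View pics/crop3.png

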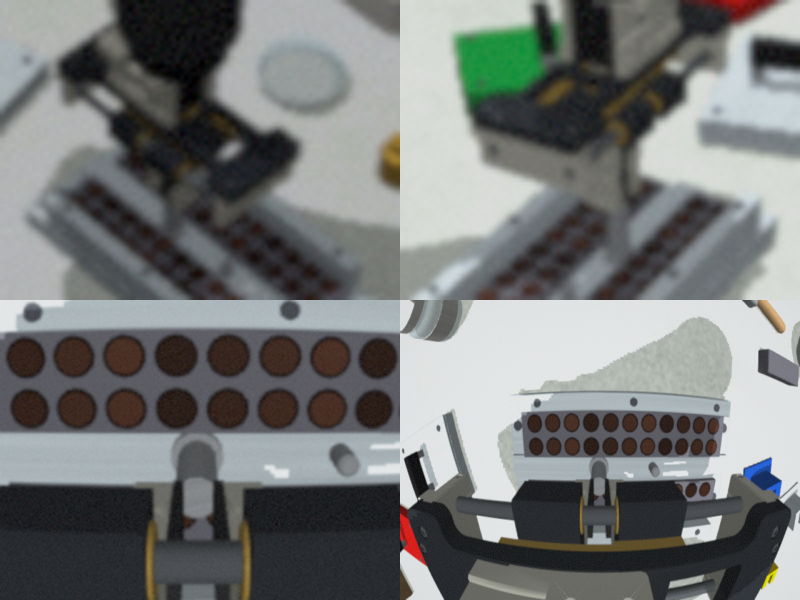

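```bash
python3 - <<'E'
from h import *
import pickle
L=lambda n:pickle.load(open(n+".pkl","rb"))
W=L("w3")
for px,z in[((318,244),.067),((318,246),.067),((318,216),.026),((407,224),.04)]: print(px,cast(W,px,z,True).round(4))
for P in [(.5297,.0595,.04),(.5297,.0595,.0588),(.5297,.0595,.068),(.5297,.0595,.028)]: print(P,np.round(proj(W,np.array(P),True),1))
im=cv2.imread("pics/w3.png");cv2.imwrite("pics/c4.png",cv2.resize(im[190:310,250:390],(700,600),interpolation=cv2.INTER_CUBIC))
E
```

```text
(318, 244) [0.5323 0.0607 0.067 ]
(318, 246) [0.5311 0.0607 0.067 ]
(318, 216) [0.5351 0.0609 0.026 ]
(407, 224) [0.5358 0.0011 0.04  ]
(0.5297, 0.0595, 0.04) [319.8 230.8]
(0.5297, 0.0595, 0.0588) [319.9 242.4]
(0.5297, 0.0595, 0.068) [320.  248.9]
(0.5297, 0.0595, 0.028) [319.7 224.3]
```

View pics/c4.png

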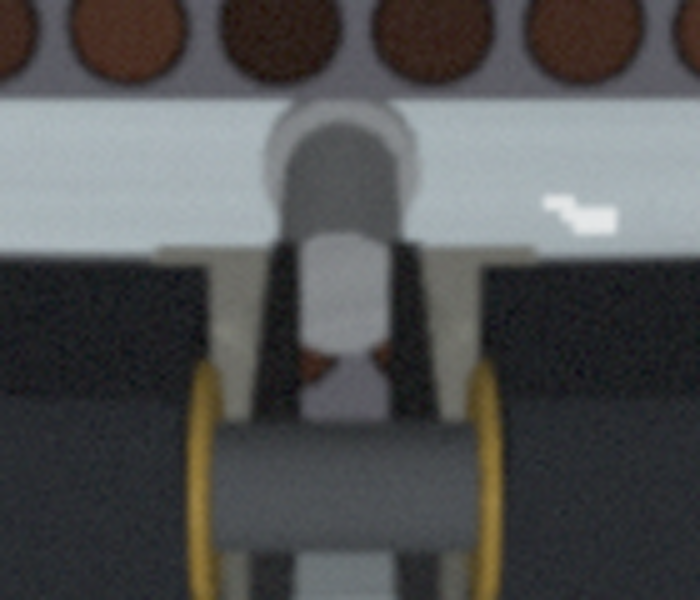

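The crop shows the pads either side of the head, with its top disc at (345,290). I'll let the grip settle and read again.

Request:
jog_arm --deltas '[[[-1, 0, 0, 0, 0], [-1, 0, 0, 0, 0], [-1, 0, 0, 0, 0]]]' --force 25

```text
time_s: 4.28
tcp_pos: [0.5295, 0.0595, 0.0584]
eef_rot: [180.0, 0.0, 1.8]
contact_force: [-0.5, 0.2, -0.3]
gripper_width: 0.0006
gripper_force: 0.0
```

```bash
python3 snap.py w4; python3 - <<'E'
from h import *
im=cv2.imread("pics/w4.png")
m=((im.max(-1)<60)).astype(int)
print(r.get_state()["gripper_width"])
for y in (240,245,250,255,260,268): print(y,''.join('#' if v<60 else ('+' if v<110 else '.') for v in im[y,285:355].max(-1)))
E
```

```text
w4 4.275 [0.5295 0.0595 0.0584] [180.     0.     1.79] [0.606 0.063 0.229]
0.00048285222776303665
240 ...................+.+++++++#####++#####+++++++....+..+...............
245 #####################++++++#####++++#####++++++#######################
250 #####################++++++######++######++++++#######################
255 #####################++++++######++#######+++++#######################
260 #####################++.++#######++#######+++++#######################
268 ###################+++++++################+++++++#####################
```

```bash
python3 - <<'E'
from h import *
import pickle
L=lambda n:pickle.load(open(n+".pkl","rb"))
S,D,W=L("scene0"),L("side0"),L("w4")
print("ext",r.tip_extent)
print(tri(cast(S,(317,191)),cast(D,(328.7,206))))
for z in(.04,.05,.06,.07,.08):
  print(z,[np.round(proj(W,np.array([x,.0595,z]),True),0) for x in(.5205,.5297,.539)], "scene",np.round(proj(S,np.array([.5297,.0595,z])),1),"side",np.round(proj(D,np.array([.5297,.0595,z])),1))
im=cv2.imread("pics/w4.png");a=r.capture("scene");b=r.capture("side")
f=lambda im,x,y,w,h: cv2.resize(im[y:y+h,x:x+w],(400,300),interpolation=cv2.INTER_CUBIC)
cv2.imwrite("pics/c5.png",np.hstack([f(im,278,200,80,60),f(a,290,160,56,42)]))
E
```

```text
ext 0.019
(array([0.54050998, 0.06592043, 0.066272  ]), np.float64(0.0027097659744719418))
0.04 [array([319., 244.]), array([320., 231.]), array([320., 217.])] scene [313.  198.6] side [327.5 214.5]
0.05 [array([319., 250.]), array([320., 237.]), array([320., 223.])] scene [312.9 195.6] side [327.6 212.5]
0.06 [array([319., 257.]), array([320., 243.]), array([320., 229.])] scene [312.8 192.5] side [327.6 210.5]
0.07 [array([319., 265.]), array([320., 250.]), array([321., 235.])] scene [312.6 189.5] side [327.7 208.5]
0.08 [array([320., 273.]), array([320., 258.]), array([321., 243.])] scene [312.5 186.4] side [327.8 206.4]
```

View pics/c5.png

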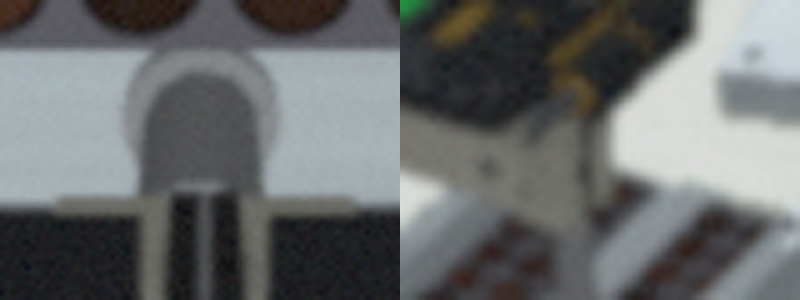

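The crop shows the closed tips sitting above the pin head: the head disc is hidden under the pads, and the whole head is visible below them in the scene view. So the tips are about 30 mm higher than the stated extent implies. I'll reopen, feel my way down in small steps while watching the force, and close again.

Request:
jog_arm --deltas '[[[0, 0, 0, 0, 0], [0, 0, 0, 0, 0], [0, 0, 0, 0, 0], [0, 0, 0, -0.4, 0], [0, 0, 0, -0.4, 0], [0, 0, 0, 0, 0]]]'

```text
time_s: 5.18
tcp_pos: [0.5292, 0.0593, 0.0499]
eef_rot: [180.0, 0.1, 1.8]
contact_force: [0.4, 0.9, 0.8]
gripper_width: 0.0438
gripper_force: 0.0
```

Request:
jog_arm --deltas '[[[0, 0, 0, -0.5, 0], [0, 0, 0, 0, 0]]]'

```text
time_s: 5.42
tcp_pos: [0.5292, 0.0594, 0.045]
eef_rot: [180.0, 0.0, 1.8]
contact_force: [0.6, -0.3, 0.3]
gripper_width: 0.0438
gripper_force: 0.0
```

```bash
python3 snap.py w5; python3 - <<'E'
from h import *
im=cv2.imread("pics/w5.png");g=cv2.cvtColor(im,cv2.COLOR_BGR2GRAY)
print(r.get_state()["contact_force"])
for y in range(214,276,3): print(y,''.join(' .:-=+*#%@'[9-min(9,int(v)//24)] for v in g[y,270:370]))
E
```

```text
w5 5.425 [0.5292 0.0594 0.045 ] [1.7998e+02 4.0000e-02 1.7800e+00] [0.605 0.063 0.215]
[-0.25258622 -0.30862854 -0.07100388]
214 **********++*+++***+**++++*++*************++***+***++****++*************++**+++*****+*+**++*********
217 :::::::::::::::::::::::::::::::::::-=++++===============++=--:::::::::::::::::::::::::::::::::::::::
220 :::::::::::::::::::::::::::::::::-=+=========+==+++===========-:::::::::::::::::::::::::::::::::::::
223 ::::::::::::::::::::::::::::::::-======+++************+++======-::::::::::::::::::::::::::::::::::::
226 :::::::::::::::::::::::::::::::-=====+*******************++====--:::::::::::::::::::::::::::::::::::
229 :::::::::::::::::::::::::::::::-====+**********************+====-:::::::::::::::::::::::::::::::::::
232 :::::::::::::::::::::::::::::::--==+***********************+====-:::::::::::::::::::::::::::::::::::
235 :::::::::::::::::::::::::::::::--==+************************+==--:::::::::::::::::::::::::::::::::::
238 -:-=+*+*+=:::::::::::::::::::::::-=+************************+=-::::::::::::::::::::::::-=+++*+=-----
241 ++*%%%%@#+-:::::::::::::::
[... 529 characters left out ...]
#%#+============================*#%%%%%%%#********+**+***#%%@@%%%%%%@%
259 %@%%%%@@@%%%%%##**********#%%%%%#+============================*#########%%%#**********##%@%@@%%%%%@%
262 %%%@%%@%@%%%%%%%#*******#%%%%%%%#*+==========================+*############%%#******#%@@%%@%%%%%%%%%
265 @%%%%%@%%%%%%%%%%%#****#%%%%%#%%###*+======================+*###############%%#*****#%%%%%%%@@@%%@%%
268 %%@%%%@@%%%%%%%%%##****#%%%%%#%%%%%##*+=================++*#################%%#**+**#%@%@%%@@%%%%%%%
271 %%%@%@%%@%%%%%%%#*****+**#%%#%%#%%##%######**+++++++++*#%#################%%##***+***#%%%@@%@%%@%%%%
274 %#%%##%%#%#%#%#############%%%%%%%###%####%%%###########################%%%#############%%%%%%##%%##
```

No contact yet. I'll try closing here.

Request:
jog_arm --deltas '[[[-1, 0, 0, 0, 0], [-1, 0, 0, 0, 0], [-1, 0, 0, 0, 0], [-1, 0, 0, 0, 0]]]'

```text
time_s: 5.98
tcp_pos: [0.5296, 0.0595, 0.0455]
eef_rot: [-180.0, -0.0, 1.8]
contact_force: [0.7, 0.0, 0.9]
gripper_width: 0.0148
gripper_force: 25.0
```

```bash
python3 snap.py w6; python3 - <<'E'
from h import *
import pickle
W=pickle.load(open("w5.pkl","rb"))
for z in(.026,.04,.05,.06,.068): print(z,[np.round(proj(W,np.array([x,.0594,z]),True),0) for x in(.5205,.5297,.539)])
im=cv2.imread("pics/w6.png");g=cv2.cvtColor(im,cv2.COLOR_BGR2GRAY)
s=r.get_state();print(s["contact_force"],s["gripper_width"],s["gripper_force"])
for y in range(214,276,3): print(y,''.join(' .:-=+*#%@'[9-min(9,int(v)//24)] for v in g[y,270:370]))
E
```

```text
w6 5.975 [0.5296 0.0595 0.0455] [-1.80e+02 -1.00e-02  1.79e+00] [0.606 0.063 0.216]
0.026 [array([319., 243.]), array([320., 230.]), array([320., 217.])]
0.04 [array([319., 252.]), array([320., 238.]), array([320., 224.])]
0.05 [array([319., 259.]), array([320., 245.]), array([320., 230.])]
0.06 [array([319., 267.]), array([320., 253.]), array([321., 237.])]
0.068 [array([320., 274.]), array([320., 259.]), array([321., 243.])]
[-0.30200317  1.42592652 -0.16769652] 0.014767058276410326 25.00062346458435
214 ***********++*++***++++*+*+****************+******+++****++++*************++*+**+*++++++*+**********
217 :::-:::-:--:-:::-::-::-:-:-----------=++++==============+++=----------------------------------------
220 ::::::::::::::::::::::::::::::::::-==============++===========-:::::::::::::::::::::::::::::::::::::
223 ::::::::::::::::::::::::::::::::-=======+++***********+++=======-:::::::::::::::::::::::::::::::::::
226 ::::::::::::::::::::::::::::::::-=====+*******************+=====-:::::::::::::::::::::::::::::::::::
229 :::::::::::::::::::::::::::::::--===+**********************++==
[... 912 characters left out ...]
@%%%*+==========================+*%%%%%%%#+++++++=+++*#%@@%%%%%%%@%%%%
259 %%%%%%%%%%%@%#*++++++++++*#%%%%%%%*+==========================+*%%@@%%%#*++++++++++*#%%%%%%%%%@%%%%%
262 %@%%%%%%%%####*++++++++++#%%%%%%%%*+==========================+#%@%@%@%%*++++++++++*####%%%%%@%%%%%%
265 %%%%%%%@%#******++++++++*#%@%%%%%%%#*+======================+*#%%%%%%%%%#*++++++++******#%%%%%%%%%%%
268 %%%%%%%%#*******+++++++*#%%%%%%@%%%%%#*+==================+*##%@%%%%%%%%%#++++++++*##****#%%%%%%%%%%
271 %%#%%%%%#*+***#**++++++*#%%%%%%%%%%%%#%#%##***++++=+++*#%%####%%%@%%@%%%%#*++++++**##****#%%%%%%%%%%
274 %%%%%%%%*+++*############%%%%%%%%%%%%#####%%%%###########%%####%%%%%%%%%%%###########**++*%%%%%%%%%%
```

Gripped at 25 N. The fingertip front edge, at row 239, puts the tips about 15 mm above the reported TCP, so only about 7 mm of the head is held. I'll regrip 12 mm lower and then lift.

Request:
jog_arm --deltas '[[[-0.3, 0, 0, 0, 0], [-0.3, 0, 0, 0, 0], [-0.3, 0, 0.07, -0.6, 0], [-0.3, 0, 0, -0.6, 0], [-1, 0, 0, 0, 0], [-1, 0, 0, 0, 0], [-1, 0, 0, 0, 0], [-1, 0, 0, 0, 0]]]'

```text
time_s: 7.02
tcp_pos: [0.5295, 0.0602, 0.0335]
eef_rot: [-180.0, -0.0, 1.8]
contact_force: [-0.4, -0.2, -0.5]
gripper_width: 0.015
gripper_force: 25.0
```

Request:
jog_arm --deltas '[[[-1, 0, 0, 1, 0], [-1, 0, 0, 2, 0], [-1, 0, 0, 3, 0], [-1, 0, 0, 4, 0], [-1, 0, 0, 3, 0], [-1, 0, 0, 0, 0]]]'

```text
time_s: 7.78
tcp_pos: [0.5312, 0.0608, 0.1669]
eef_rot: [-179.9, -0.3, 1.8]
contact_force: [0.1, -1.0, -1.9]
gripper_width: 0.0153
gripper_force: 25.0
```

The pin is lifted. I'll carry it towards the bracket, stopping short with a clear wrist view of it.

Request:
jog_arm --deltas '[[[-1, -1.6, -5.2, 0, 0.05], [-1, -1.6, -5.2, 0, 0.05], [-1, -1.6, -5.2, 0, 0.05], [-1, -1.6, -5.2, 0, 0.05], [-1, -1.6, -5.2, 0, 0.05], [-1, -1.6, -5.2, 0, 0.05], [-1, -1.6, -5.2, 0, 0.05], [-1, -1.6, -5.2, 0, 0.02]]]'

```text
time_s: 8.78
tcp_pos: [0.4004, -0.3572, 0.1631]
eef_rot: [-180.0, 0.0, 23.1]
contact_force: [1.0, 0.6, -1.3]
gripper_width: 0.0151
gripper_force: 25.0
```

Request:
jog_arm --deltas '[[[-1, 0, 0, 0, 0], [-1, 0, 0, 0, 0], [-1, 0, 0, 0, 0]]]'

```text
time_s: 9.15
tcp_pos: [0.4017, -0.3549, 0.1634]
eef_rot: [-180.0, 0.0, 23.0]
contact_force: [-0.4, -0.6, -1.1]
gripper_width: 0.0154
gripper_force: 25.0
```

```bash
python3 snap.py w7; python3 - <<'E'
from h import *
import pickle
im=cv2.imread("pics/w7.png");W=pickle.load(open("w7.pkl","rb"))
print(np.round(proj(W,np.array([.4505,-.3417,.045]),True)),r.get_state()["gripper_width"])
u,v=map(int,proj(W,np.array([.4505,-.3417,.045]),True))
x0=max(0,min(u-100,440));y0=max(0,min(v-75,250));print(x0,y0)
cv2.imwrite("pics/c6.png",cv2.resize(im[y0:y0+150,x0:x0+200],(800,600),interpolation=cv2.INTER_CUBIC))
E
```

```text
w7 9.15 [ 0.4017 -0.3549  0.1634] [-179.98    0.     23.05] [ 0.472 -0.324  0.334]
[327. 141.] 0.015230381016480093
227 65
```

View pics/c6.png

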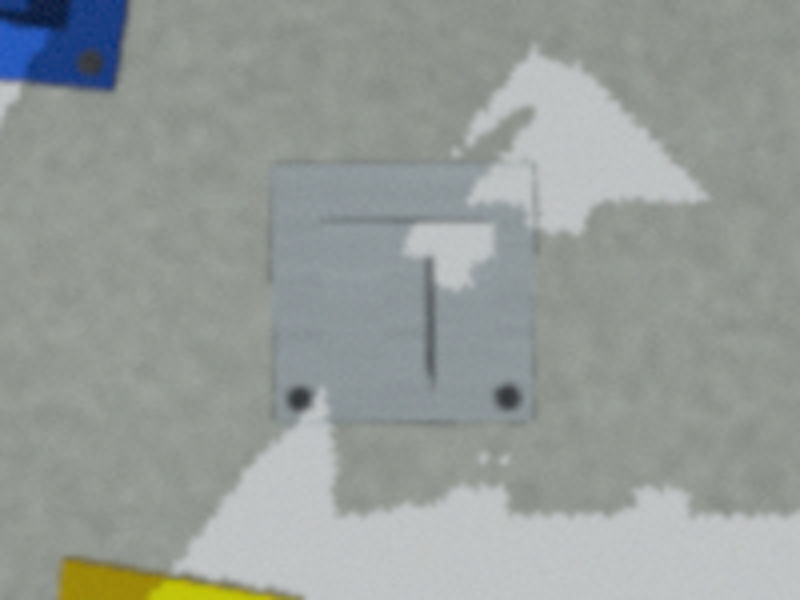

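In crop c6 the bracket sits square to the view. The foot corners are (272,163), (537,163), (537,423), (275,423), the block top spans columns 321–493, and the slot wall is at column 430. That puts the seat at about (407,307), and the sizes match a 45 mm block. Next I'll cast it to a point and compare with the pin as held.

```bash
python3 - <<'E'
from h import *
import pickle
L=lambda n:pickle.load(open(n+".pkl","rb"))
W=L("w7");c=lambda u,v,z:cast(W,(227+(u+.5)/4-.5,65+(v+.5)/4-.5),z,True)
print("seat",c(407,307,.045),"foot c",np.mean([c(*p,.005) for p in[(272,163),(537,163),(537,423),(275,423)]],0))
e=c(272,163,.005)-c(275,423,.005);print("yaw",np.degrees(np.arctan2(e[1],e[0])), "block w",np.linalg.norm(c(321,221,.045)-c(493,221,.045)))
S=L("scene0");D=L("side0")
im=cv2.imread("pics/w7.png");g=cv2.cvtColor(im,cv2.COLOR_BGR2GRAY)
t=np.array([.4017,-.3549,.1634]);
for dz in(.0,.02,.035): print(dz,np.round(proj(W,t+[0,0,dz],True),1))
for y in range(205,290,4): print(y,''.join(' .:-=+*#%@'[9-min(9,int(v)//24)] for v in g[y,270:370]))
E
```

```text
seat [ 0.45023839 -0.34288559  0.045     ] foot c [ 0.45054333 -0.34379129  0.005     ]
yaw 23.01444872069307 block w 0.039728819720919455
0.0 [320.7 243.1]
0.02 [320.9 258.2]
0.035 [321.1 271.7]
205 ::::..................................................:.............................................
209 =======--::::-::::.....................................:...............:............................
213 :::::::::::::------==========--:::................................:.................................
217 ==-----::::::::::::::::::::::::--::........:........................................................
221 =========================-----::::....::-==++*********+=--::........................................
225 **************++++=========--::::.:-=+*++++++++++++++++++++*+=-:....................................
229 ****************++=========----::=+++++++****####*#*#****+++++++=-:.......:.........................
233 ****************+=========--:::-=++++**###################**+++++=-:................................
237 -====+++*******++=========-----=++***#######################
[... 705 characters left out ...]
%@%#*++++++++++++++++++++++++++++*%%@@@@@@%#*********######%@%@@%%%%%@
269 %%%%%%%%#**####********#%@%@@@@@%*+++++++++++++++++++++++++++++*#%@@@@@@@%#*******#####**#%@@%%%%%@%
273 %%%%%%%##**#######*#*##%%%%%%%@%%#*****************************#%%@@%%%%%@%###*########**##%@%%%%%%%
277 %%%%%%%#***##%%%%%%#%%%%%%%%%%%%%%%%%%%%%%%%%%%%%%%%%%%%%%%%%%%%%%%%%%%%%#%%%%%%%%%%%###**#%%%%%%%%%
281 %%%%%%%****############################################################################***#%%%%%%%%%
285 %%%%%%#****#############################################################################***%%%%%%%%%
289 %%%%%%#*+**############################################################################*++*#%%%%%%%%
```

The seat is at (0.4502, −0.3429) with a yaw of 23.0°, and the pin sits about 1 mm to +y of the tool centre. I'll move over the seat and stay above it.

Request:
jog_arm --deltas '[[[-1, 1.6, 0.4, 0, 0], [-1, 1.6, 0.4, 0, 0], [-1, 1.7, 0.28, -1.5, 0], [-1, 0, 0, -2.5, 0], [-1, 0, 0, -2.0, 0], [-1, 0, 0, -1.3, 0], [-1, 0, 0, 0, 0], [-1, 0, 0, 0, 0]]]'

```text
time_s: 10.2
tcp_pos: [0.4511, -0.3452, 0.0909]
eef_rot: [180.0, -0.0, 23.0]
contact_force: [0.9, -0.8, -1.5]
gripper_width: 0.0152
gripper_force: 25.0
```

```bash
python3 snap.py w8; python3 - <<'E'
from h import *
import pickle
L=lambda n:pickle.load(open(n+".pkl","rb"))
W=L("w8");im=cv2.imread("pics/w8.png");g=cv2.cvtColor(im,cv2.COLOR_BGR2GRAY)
print(np.mean([r.get_state()["tcp_pos"] for _ in range(5)],0))
t=np.array([.4502,-.3429,.045]);u=np.array([np.cos(np.radians(23)),np.sin(np.radians(23)),0]);v=np.array([-u[1],u[0],0])
for a,b in((.02,.02),(.02,-.02),(.012,.006),(.012,-.006)): print(a,b,np.round(proj(W,t+a*u+b*v,True),1))
for y in range(196,262,3): print(y,''.join(' .:-=+*#%@'[9-min(9,int(v)//24)] for v in g[y,260:380]))
E
```

```text
w8 10.2 [ 0.4511 -0.3452  0.0909] [ 1.7996e+02 -2.0000e-02  2.3000e+01] [ 0.521 -0.314  0.261]
[ 0.45116197 -0.34527125  0.09118918]
0.02 0.02 [289.2 191.5]
0.02 -0.02 [344.5 191.4]
0.012 0.006 [308.6 202. ]
0.012 -0.006 [325.1 202. ]
196 ----------------==--------------------------------------------------------------------------------=---------------------
199 -----------------=--------------------------------------------------------------------------------=---------------------
202 -------------------------------------------------------------------------------------------------==---------------------
205 -------------------------------------------------===------------===-----------------------------------------------------
208 -------------::----------------------------------=+=------------==------------------------------------------------------
211 -------------------------------------------------=+=------------===-----------------------------------------------------
214 ------:------------------------------------------=+=------------==---------------------------------------------
[... 1184 characters left out ...]
########*#*#**#**########**##%@@%%%#**************#%%%%%%%%%%%%%%%%%%%%@%%%
247 %@@%%@@@%%@@@@@%%%%@%%#**************#%%@@%%%#############**#*#####*######%@%@%%#**************#%@%@%@%@%@%@@@%%@@%%%%@%
250 %%%@%%%%%%@@@@%%%%%@@@#*************#%%%%@%%%############*###**#####**####%@@@@%%#*************#%%@%@%%%%@%%@%%%%%%@@%%%
253 %%%%%%%@%%@@@%%%%@%@@@#*******+++***#%@%@%%%############*****############%%@%%@@%#*************%%%%@@%@%%%%@@%@@%%%%%%@@
256 %%%@@%@%%%%%%%%%%%@%%%%#**+++++++***#@@@%@%%#######********+******##*####%%%@%%@%%#****+++****#%@@@%@%%%@@%%%%@@%%%%%%%%
259 %%%%%%@%%%@@%@%%%@%%%@%#*****+++++*#%%@@%@%%##****+++++++++++++++++++***##%%@@%@%%#***++******#%%%@@@%%@%%@@%@@%%@@%%@%%
```

In this view the slot edges are at columns 309 and 326 (centre 317.5) and the collar centre is at 318.5. That calls for a trim of about +0.7 mm in y before lowering into the slot with force checks.

Request:
jog_arm --deltas '[[[-1, 0, 0.07, -0.6, 0], [-1, 0, 0, -0.5, 0], [-1, 0, 0, -0.5, 0], [-1, 0, 0, -0.5, 0], [-1, 0, 0, 0, 0]]]'

```text
time_s: 10.88
tcp_pos: [0.4502, -0.3442, 0.0689]
eef_rot: [-180.0, 0.0, 23.0]
contact_force: [1.5, -0.2, -1.8]
gripper_width: 0.015
gripper_force: 25.0
```

Request:
jog_arm --deltas '[[[-1, 0, 0, -0.4, 0], [-1, 0, 0, -0.4, 0], [-1, 0, 0, -0.3, 0], [-1, 0, 0, 0, 0]]]'

```text
time_s: 11.38
tcp_pos: [0.4503, -0.3442, 0.0581]
eef_rot: [-180.0, 0.0, 23.0]
contact_force: [0.3, -0.8, -0.8]
gripper_width: 0.0151
gripper_force: 25.0
```

Request:
jog_arm --deltas '[[[-1, 0, 0, -0.2, 0], [-1, 0, 0, -0.1, 0], [-1, 0, 0, 0, 0]]]'

```text
time_s: 11.75
tcp_pos: [0.4505, -0.3443, 0.0554]
eef_rot: [-180.0, 0.0, 23.0]
contact_force: [-0.1, 0.8, -1.4]
gripper_width: 0.0151
gripper_force: 25.0
```

Request:
jog_arm --deltas '[[[-1, 0, 0, -0.1, 0], [-1, 0, 0, 0, 0]]]'

```text
time_s: 12.0
tcp_pos: [0.4505, -0.3443, 0.0544]
eef_rot: [-180.0, 0.0, 23.0]
contact_force: [0.4, -0.5, -1.3]
gripper_width: 0.0149
gripper_force: 25.0
```

Request:
jog_arm --deltas '[[[-1, 0, 0, -0.1, 0], [-1, 0, 0, -0.1, 0], [-1, 0, 0, 0, 0]]]'

```text
time_s: 12.38
tcp_pos: [0.4508, -0.3445, 0.0542]
eef_rot: [179.9, -0.0, 23.0]
contact_force: [-3.1, 3.3, 13.8]
gripper_width: 0.0153
gripper_force: 25.0
```

```bash
python3 -c "
from h import *
print(r.get_state()['contact_force'])"
```

```text
[-3.08936089  3.3285708  13.78792699]
```

The collar contacts at the expected height (14 N), so the pin is seated. Ease off, release and rise.

Request:
jog_arm --deltas '[[[-1, 0, 0, 0.18, 0], [-0.4, 0, 0, 0, 0], [-0.4, 0, 0, 0, 0], [-0.4, 0, 0, 0, 0], [-0.4, 0, 0, 0, 0], [-0.4, 0, 0, 1, 0], [-0.4, 0, 0, 2, 0], [-0.4, 0, 0, 4, 0]]]'

```text
time_s: 13.38
tcp_pos: [0.4495, -0.3439, 0.1243]
eef_rot: [-179.9, 0.1, 23.0]
contact_force: [0.4, 0.5, 0.0]
gripper_width: 0.0264
gripper_force: 0.0
```

Request:
jog_arm --deltas '[[[0, -2, -0.8, 5, 0], [0, -2, -0.8, 0, 0], [0, -1, -0.4, 0, 0], [0, 0, 0, 0, 0]]]'

```text
time_s: 13.88
tcp_pos: [0.3995, -0.3643, 0.1737]
eef_rot: [-179.9, 0.0, 22.9]
contact_force: [-0.0, -0.2, -0.4]
gripper_width: 0.0437
gripper_force: 0.0
```

```bash
python3 snap.py w9; python3 - <<'E'
from h import *
import pickle
W=pickle.load(open("w9.pkl","rb"));im=cv2.imread("pics/w9.png");g=cv2.cvtColor(im,cv2.COLOR_BGR2GRAY)
u,v=map(int,proj(W,np.array([.4502,-.3429,.045]),True));print(u,v,"head top",np.round(proj(W,np.array([.4502,-.3429,.089]),True)))
y0=max(0,v-30)
for y in range(y0,y0+66,2): print(y,''.join(' .:-=+*#%@'[9-min(9,int(q)//24)] for q in g[y,u-45:u+45]))
E
```

```text
w9 13.875 [ 0.3995 -0.3643  0.1737] [-1.7994e+02  4.0000e-02  2.2930e+01] [ 0.47  -0.333  0.344]
319 134 head top [320. 138.]
104 ==-===-------==-------------------------------------------------------------::-:::..:::...
106 -------------==----------------------------------------------------------:::::-::..::.....
108 ------------===----=-----------------------------------------------------:::::-:.:..::.:..
110 -------------==---------------------------------------------------------::::::-::.:..:..:.
112 -------------==-------------------------------------------------------------::--::...:.:..
114 -------==---===---=--------------==============----=======--::::-----=------::-::.:...:.:.
116 -------------====----=------------------------------------:::....:::---------:::.....:.:.:
118 ----------------------------------------------------------:::.:..:::--------::-::..:......
120 --------------------------------------------------------:::::::::.::----------=-::::--::::
122 --------------=-------------------------========-====-::---------:::----------===---==----
124 ----------=--===---=
[... 1460 characters left out ...]
--------------==+++==-==----==-=---
156 --------------=====**#*+===-=-----::::--=-=--=------=--=----=--==---=+*###*=====-=---===--
158 --------------====+*###*+=------::..:::------------------=---=------=+####*====-------=---
160 --------------=====+***+==----::....:::---------=-------------------===+++==-==-----------
162 --------------===--=====-=---::.::..::---=-=======-============================-----------
164 ----------------------------::....:..:::------------===============---========----------==
166 -------------------------::::..:....::::------------------------------------------------==
168 -----------------=------::..:...:...:.::-----------------------------=----------=-=-------
```

The pin hangs in the notch: its collar ring is centred at (320,134), where the seat projects at (319,134), and it stands upright. Next I'll go to the cover handle.

Request:
jog_arm --deltas '[[[0.3, 0.9, 5.8, 0, -0.02], [0.3, 0.9, 5.8, 0, -0.02], [0.3, 0.9, 5.8, 0, -0.02], [0.3, 0.9, 5.8, 0, -0.02], [0.3, 0.9, 5.8, 0, -0.02], [0.3, 0.9, 5.8, 0, -0.02], [0.3, 0.9, 5.8, 0, -0.025], [0.3, 0.9, 5.8, 0, 0]]]'

```text
time_s: 14.92
tcp_pos: [0.4725, 0.1022, 0.1738]
eef_rot: [180.0, 0.0, 14.7]
contact_force: [0.8, -0.7, 0.2]
gripper_width: 0.0568
gripper_force: 0.0
```

Request:
jog_arm --deltas '[[[0.3, 0.6, 5.0, 0, 0], [0.3, 0.6, 5.0, 0, 0], [0.3, 0, 5.0, 0, 0], [0.3, 0, 0, 0, 0]]]'

```text
time_s: 15.42
tcp_pos: [0.4844, 0.2531, 0.1728]
eef_rot: [179.9, 0.1, 14.9]
contact_force: [-0.7, -0.9, -0.2]
gripper_width: 0.0569
gripper_force: 0.0
```

```bash
python3 snap.py w10; cat > hd.py <<'E'
from h import *
import pickle,sys
n=sys.argv[1];W=pickle.load(open(n+".pkl","rb"));im=cv2.imread(f"pics/{n}.png")
c=np.array(eval(sys.argv[2]));z=float(sys.argv[3])
u,v=map(int,proj(W,c,True));print("pred",u,v)
m=(im.max(-1)<70).astype(np.uint8);k,l,st,ce=cv2.connectedComponentsWithStats(m)
j=l[max(0,v-3):v+4,u-3:u+4].max();print(ce[j],st[j])
P=np.array([cast(W,p[::-1],z,True)[:2] for p in np.argwhere(l==j)],np.float32)*1000;print(cv2.minAreaRect(P))
E
python3 hd.py w10 "[.5107,.3359,.058]" .058
```

```text
w10 15.425 [0.4844 0.2531 0.1728] [1.7994e+02 8.0000e-02 1.4890e+01] [0.558 0.274 0.343]
pred 241 145
[243.40562249 144.48795181] [234 115  20  61 996]
((511.24664306640625, 334.013671875), (57.10072708129883, 17.458751678466797), 14.328812599182129)
```

Request:
jog_arm --deltas '[[[0.3, 1.3, 4.1, -1, 0], [0.3, 1.36, 4.2, -2, 0], [0.3, 0, 0, -4, 0], [0.3, 0, 0, -3, 0], [0.3, 0, 0, -2, 0], [0.3, 0, 0, -1.4, 0], [0.3, 0, 0, 0, 0]]]'

```text
time_s: 16.35
tcp_pos: [0.5107, 0.3317, 0.0392]
eef_rot: [179.9, 0.1, 14.7]
contact_force: [0.6, -0.8, 0.5]
gripper_width: 0.0568
gripper_force: 0.0
```

Request:
jog_arm --deltas '[[[0.3, 0, 0, -0.7, 0], [0.3, 0, 0, -0.7, 0], [0.3, 0, 0, -0.4, 0], [0.3, 0, 0, 0, 0]]]'

```text
time_s: 16.85
tcp_pos: [0.511, 0.3326, 0.022]
eef_rot: [180.0, 0.0, 14.7]
contact_force: [0.2, 0.4, 0.2]
gripper_width: 0.0569
gripper_force: 0.0
```

Request:
jog_arm --deltas '[[[0.3, 0, 0.33, -0.3, 0], [0.3, 0, 0, 0, 0], [-1, 0, 0, 0, 0], [-1, 0, 0, 0, 0], [-1, 0, 0, 0, 0], [-1, 0, 0, 0, 0], [-1, 0, 0, 0, 0], [-1, 0, 0, 0, 0]]]' --force 50

```text
time_s: 17.85
tcp_pos: [0.5111, 0.336, 0.0193]
eef_rot: [-180.0, -0.0, 14.7]
contact_force: [-0.2, 0.4, 0.7]
gripper_width: 0.0139
gripper_force: 50.0
```

Request:
jog_arm --deltas '[[[-1, 0, 0, 0, 0], [-1, 0, 0, 0.5, 0], [-1, 0, 0, 1, 0], [-1, 0, 0, 0, 0]]]'

```text
time_s: 18.35
tcp_pos: [0.5115, 0.3364, 0.0352]
eef_rot: [-180.0, -0.1, 14.7]
contact_force: [0.0, 0.6, -5.2]
gripper_width: 0.0135
gripper_force: 50.0
```

Cover gripped (14 mm) and lifted. I'll raise it, turn it to the board's yaw, and carry it over the board.

Request:
jog_arm --deltas '[[[-1, 0, 0, 2, 0], [-1, 0, 0, 3, 0], [-1, 0, -1, 3, -0.05], [-1, 0.3, -4, 0.5, -0.06], [-1, 0.3, -5, 0, -0.06], [-1, 0.3, -5, 0, -0.057], [-1, 0.3, -5, 0, 0], [-1, 0.3, -5, 0, 0]]]'

```text
time_s: 19.35
tcp_pos: [0.5258, 0.0844, 0.1194]
eef_rot: [-180.0, -0.0, 1.7]
contact_force: [0.7, -0.0, -4.5]
gripper_width: 0.0133
gripper_force: 50.0
```

Request:
jog_arm --deltas '[[[-1, 0.2, -3.5, 0, 0], [-1, 0.2, -2.5, 0, 0], [-1, 0, -1, 0, 0], [-1, 0, 0, 0, 0], [-1, 0, 0, 0, 0]]]'

```text
time_s: 19.98
tcp_pos: [0.5302, 0.0167, 0.1193]
eef_rot: [-180.0, -0.0, 1.7]
contact_force: [0.2, 0.8, -5.7]
gripper_width: 0.0134
gripper_force: 50.0
```

```bash
python3 snap.py w11; python3 - <<'E'
from h import *
import pickle
W=pickle.load(open("w11.pkl","rb"));im=cv2.imread("pics/w11.png")
s=r.get_state();T=s["tcp_pos"];print(T,s["contact_force"],s["gripper_width"])
print("handle top pred",np.round(proj(W,T+[0,0,.039],True)))
print("cover +x edge corners pred",[np.round(proj(W,T+[.054,y,.0027],True)) for y in(.075,-.075)],"+x rail inner/outer",[np.round(proj(W,np.array([.5306+x,y,.052]),True)) for x in(.056,.07) for y in (.13,-.08)])
cv2.imwrite("pics/c7.png",im)
E
```

```text
w11 19.975 [0.5302 0.0167 0.1193] [-1.7999e+02 -1.0000e-02  1.7000e+00] [0.606 0.02  0.29 ]
[0.53021724 0.0167728  0.11927745] [-0.12736467 -0.3408581  -4.2235954 ] 0.013817386954387702
handle top pred [320. 275.]
cover +x edge corners pred [array([192., 152.]), array([451., 160.])] +x rail inner/outer [array([183., 138.]), array([441., 145.]), array([182., 121.]), array([443., 128.])]
```

View pics/c7.png

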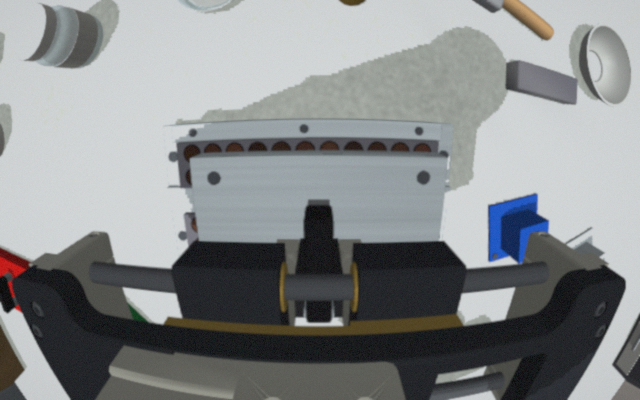

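In c7 the held cover's +x edge is at row ~154 (columns 191–447) and the +x rail spans rows ~122–140, roughly parallel. I'll get the offset from the edge profiles.

```bash
python3 - <<'E'
from h import *
import pickle
W=pickle.load(open("w11.pkl","rb"));im=cv2.imread("pics/w11.png");g=cv2.cvtColor(im,cv2.COLOR_BGR2GRAY).astype(float)
for c in(225,275,318,360,410):
    p=g[110:170,c-3:c+4].mean(1);print(c,*p.astype(int))
T=np.array([.5302,.0167,.1193]);U=T[2]-.0193
for c in(225,318,410): print(c,"z cover top",[(row,cast(W,(c,row),U+.022,True)[:2].round(4)) for row in(152,154,156)],"rail",[(row,cast(W,(c,row),.052,True)[:2].round(4)) for row in(120,122,124,137,139,141)])
E
```

```text
225 174 160 158 157 156 157 157 158 160 160 148 129 144 157 160 161 162 162 160 160 158 158 159 161 160 160 160 157 148 121 87 82 81 82 78 74 68 68 64 62 62 72 87 97 98 100 113 145 158 160 161 160 162 162 161 161 160 158 158 160
275 163 163 164 163 161 162 162 160 149 129 147 161 162 161 160 160 161 159 160 160 161 161 162 161 162 161 156 136 104 83 80 76 66 53 48 42 40 39 39 43 60 87 99 105 110 124 150 161 161 161 163 162 163 163 163 161 159 159 160 161
318 160 161 162 162 161 162 161 155 139 141 158 164 162 159 160 160 161 160 161 161 160 161 162 164 163 159 143 108 85 84 84 84 83 83 80 74 72 68 69 74 86 96 101 109 114 131 151 158 160 160 162 163 162 162 161 159 159 158 160 161
360 162 162 163 164 164 165 166 163 149 130 152 161 162 159 159 158 158 159 160 161 161 161 162 164 164 162 155 123 93 83 82 81 72 61 54 49 44 42 39 48 67 87 97 103 110 125 147 156 158 158 160 160 160 161 160 158 156 156 157 158
410 159 161 162 162 161 160 160 158 158 156 144 132 154 164 163 161 159 159 159 159 160 161 162 164 164 164 164 161 142 105 82 82 84 84 83 80 75 70 66 65 67 77 88 96 102 112 125 145 
[... 296 characters left out ...]
139, array([0.5851, 0.0928])), (141, array([0.5835, 0.0928]))]
318 z cover top [(152, array([0.5847, 0.0194])), (154, array([0.5836, 0.0193])), (156, array([0.5825, 0.0193]))] rail [(120, array([0.6004, 0.0199])), (122, array([0.5988, 0.0199])), (124, array([0.5973, 0.0198])), (137, array([0.5873, 0.0195])), (139, array([0.5857, 0.0195])), (141, array([0.5842, 0.0195]))]
410 z cover top [(152, array([ 0.587, -0.032])), (154, array([ 0.5858, -0.0321])), (156, array([ 0.5847, -0.0322]))] rail [(120, array([ 0.6043, -0.0518])), (122, array([ 0.6027, -0.0519])), (124, array([ 0.6012, -0.052 ])), (137, array([ 0.5909, -0.0527])), (139, array([ 0.5893, -0.0528])), (141, array([ 0.5877, -0.0529]))]
```

The camera comparison puts the cover about 2.6 mm short in x, while the arm readings say about 1 mm. I'll shift 2 mm, lower to just above the rail tops, and measure again there.

Request:
jog_arm --deltas '[[[-1, 0.2, 0, -1.4, 0], [-1, 0, 0, -1.4, 0], [-1, 0, 0, -0.8, 0], [-1, 0, 0, -0.7, 0], [-1, 0, 0, 0, 0], [-1, 0, 0, 0, 0]]]'

```text
time_s: 20.78
tcp_pos: [0.5324, 0.016, 0.0765]
eef_rot: [-180.0, -0.0, 1.7]
contact_force: [0.4, 0.1, -5.8]
gripper_width: 0.0137
gripper_force: 50.0
```

```bash
python3 snap.py w12; python3 - <<'E'
from h import *
import pickle
W=pickle.load(open("w12.pkl","rb"));im=cv2.imread("pics/w12.png");g=cv2.cvtColor(im,cv2.COLOR_BGR2GRAY).astype(float)
T=r.get_state()["tcp_pos"];U=T[2]-.0193;print(T,U)
for c in(235,275,318,360,400):
    p=g[110:175,c-3:c+4].mean(1);print(c,*p.astype(int))
for c in(235,318,400): print(c,[(row,cast(W,(c,row),U+.022,True)[:2].round(4),cast(W,(c,row),.052,True)[:2].round(4)) for row in range(120,166,4)])
E
```

```text
w12 20.775 [0.5324 0.016  0.0765] [-1.80e+02 -3.00e-02  1.68e+00] [0.608 0.019 0.247]
[0.53243944 0.01602694 0.07664519] 0.057345193508445816
235 181 167 161 160 160 161 161 161 159 158 158 158 155 143 119 107 122 147 158 160 159 161 159 160 160 159 159 159 159 159 161 160 160 161 160 157 147 118 88 81 83 87 95 98 98 104 125 151 160 161 160 161 162 163 163 162 161 159 159 160 162 163 163 164 161
275 167 166 165 163 163 164 164 164 163 164 163 158 136 114 115 137 156 161 160 159 159 158 159 160 160 160 159 160 161 160 161 161 162 162 157 144 116 86 80 75 75 88 99 106 109 123 150 161 161 161 162 162 164 164 163 161 160 160 161 163 163 163 163 162 162
318 159 160 161 162 162 161 162 160 161 160 158 146 119 107 124 149 161 161 159 158 159 158 159 159 159 160 159 160 160 162 162 163 163 161 155 136 101 83 84 87 93 98 101 107 115 131 151 160 160 160 162 162 163 163 162 160 158 157 160 161 161 161 161 160 159
360 163 166 165 164 162 162 161 161 160 161 161 154 129 109 117 141 159 161 160 158 157 157 158 158 159 160 160 160 161 161 162 164 164 162 158 143 114 85 78 74 75 88 97 103 111 124 14
[... 1744 characters left out ...]
]), array([ 0.6064, -0.0329])), (124, array([ 0.6044, -0.0257]), array([ 0.6038, -0.0331])), (128, array([ 0.6022, -0.0259]), array([ 0.6012, -0.0332])), (132, array([ 0.6  , -0.026]), array([ 0.5986, -0.0334])), (136, array([ 0.5978, -0.0262]), array([ 0.5961, -0.0336])), (140, array([ 0.5956, -0.0263]), array([ 0.5935, -0.0337])), (144, array([ 0.5933, -0.0265]), array([ 0.5909, -0.0339])), (148, array([ 0.5911, -0.0266]), array([ 0.5883, -0.0341])), (152, array([ 0.5889, -0.0268]), array([ 0.5857, -0.0343])), (156, array([ 0.5866, -0.027 ]), array([ 0.5831, -0.0345])), (160, array([ 0.5844, -0.0272]), array([ 0.5804, -0.0347])), (164, array([ 0.5821, -0.0274]), array([ 0.5778, -0.0349]))]
```

Near rail height the gap to the +x rail is 2.4 mm at both ends (nominal 2.0), so the yaw is right and x needs +0.4 mm. Now lower in between the rails.

Request:
jog_arm --deltas '[[[-1, 0.04, 0, -0.4, 0], [-1, 0, 0, -0.4, 0], [-1, 0, 0, -0.4, 0], [-1, 0, 0, -0.2, 0], [-1, 0, 0, 0, 0]]]'

```text
time_s: 21.45
tcp_pos: [0.5324, 0.0159, 0.062]
eef_rot: [180.0, 0.0, 1.7]
contact_force: [-0.6, -0.6, -5.9]
gripper_width: 0.0136
gripper_force: 50.0
```

Request:
jog_arm --deltas '[[[-1, 0, 0, -0.2, 0], [-1, 0, 0, -0.1, 0], [-1, 0, 0, 0, 0]]]'

```text
time_s: 21.82
tcp_pos: [0.5325, 0.016, 0.0593]
eef_rot: [180.0, 0.0, 1.7]
contact_force: [-0.3, -0.9, -5.8]
gripper_width: 0.0135
gripper_force: 50.0
```

Request:
jog_arm --deltas '[[[-1, 0, 0, -0.1, 0], [-1, 0, 0, 0, 0]]]'

```text
time_s: 22.08
tcp_pos: [0.5327, 0.0161, 0.0591]
eef_rot: [-180.0, -0.0, 1.7]
contact_force: [-2.7, 1.3, 5.0]
gripper_width: 0.0138
gripper_force: 50.0
```

Request:
jog_arm --deltas '[[[-1, 0, 0, -0.1, 0], [-1, 0, 0, 0, 0]]]'

```text
time_s: 22.32
tcp_pos: [0.5329, 0.0161, 0.0589]
eef_rot: [180.0, -0.1, 1.7]
contact_force: [-7.3, 2.8, 13.5]
gripper_width: 0.0141
gripper_force: 50.0
```

The cover is riding on the locating pin at 40 mm. Ease off slightly and slide towards −y.

Request:
jog_arm --deltas '[[[-1, 0, 0, 0.05, 0], [-1, 0.01, -0.3, 0, 0], [-1, 0.01, -0.3, 0, 0], [-1, 0.01, -0.3, 0, 0], [-1, 0.01, -0.2, 0, 0], [-1, 0, 0, 0, 0]]]'

```text
time_s: 23.08
tcp_pos: [0.5345, 0.0065, 0.0589]
eef_rot: [-179.9, -0.2, 1.7]
contact_force: [-2.7, 6.8, 5.0]
gripper_width: 0.0136
gripper_force: 50.0
```

Request:
jog_arm --deltas '[[[-1, 0.01, -0.2, 0, 0], [-1, 0, -0.1, 0, 0], [-1, 0, 0, 0, 0]]]'

```text
time_s: 23.45
tcp_pos: [0.5326, 0.0017, 0.0574]
eef_rot: [180.0, 0.0, 1.7]
contact_force: [-0.6, 0.9, -5.5]
gripper_width: 0.0138
gripper_force: 50.0
```

Request:
jog_arm --deltas '[[[-1, 0.01, -0.15, 0, 0], [-1, 0, -0.1, 0, 0], [-1, 0, 0, 0, 0]]]'

```text
time_s: 23.82
tcp_pos: [0.5331, -0.0007, 0.0576]
eef_rot: [180.0, 0.0, 1.7]
contact_force: [-0.2, -0.7, -5.4]
gripper_width: 0.0141
gripper_force: 50.0
```

The downward contact vanished and z fell, so the hole has found the pin. Lower onto the bed.

Request:
jog_arm --deltas '[[[-1, 0, -0.03, -0.2, 0], [-1, 0, 0, -0.2, 0], [-1, 0, 0, 0, 0], [-1, 0, 0, 0, 0]]]'

```text
time_s: 24.32
tcp_pos: [0.5332, -0.0008, 0.0537]
eef_rot: [180.0, 0.0, 1.7]
contact_force: [-0.5, -0.2, -4.8]
gripper_width: 0.0137
gripper_force: 50.0
```

Request:
jog_arm --deltas '[[[-1, 0, 0, -0.2, 0], [-1, 0, 0, 0, 0], [-1, 0, 0, 0, 0]]]'

```text
time_s: 24.7
tcp_pos: [0.5334, -0.0008, 0.0522]
eef_rot: [-180.0, -0.0, 1.7]
contact_force: [-2.0, 0.0, 0.9]
gripper_width: 0.0133
gripper_force: 50.0
```

Request:
jog_arm --deltas '[[[-1, 0, 0, -0.2, 0], [-1, 0, 0, -0.2, 0], [-1, 0, 0, -0.2, 0], [-1, 0, 0, 0, 0], [-1, 0, 0, 0, 0]]]'

```text
time_s: 25.32
tcp_pos: [0.5333, -0.0008, 0.0459]
eef_rot: [-180.0, -0.0, 1.7]
contact_force: [-1.4, 1.2, 5.3]
gripper_width: 0.0136
gripper_force: 50.0
```

Request:
jog_arm --deltas '[[[-1, 0, 0, -0.15, 0], [-1, 0, 0, 0, 0], [-1, 0, 0, 0, 0]]]'

```text
time_s: 25.7
tcp_pos: [0.5334, -0.0008, 0.0452]
eef_rot: [180.0, -0.0, 1.7]
contact_force: [-5.5, 1.1, 12.5]
gripper_width: 0.0136
gripper_force: 50.0
```

The underside is at 25.9 mm and the force has risen past the spring load, so the cover is against the hard stop. Handing in while holding it.

```bash
python3 -c "
from h import *
print(r.close_job())"
```

```text
the job is handed in; nothing more can be done
None
```

The transit pin is hanging released in the aluminium bracket's notch, and the cover is over the locating pin, held pressed home (underside about 26 mm); I handed the job in at about 26 s and no verdict was returned.

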